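Take the snap-fit battery cover off the bench pump

TASK

Take the blue battery cover off the white bench pump so that its cells can be changed: pinch the two orange side tabs together, gently and only as far as it takes for both hidden catches to let go (hard squeezing cracks them), and draw the cover straight up without lifting, dragging or tipping the pump. Then set the cover down gently, right way up and flat on the floor of the white tray, and leave everything else where it stands.

Things in the scene. Friction and masses are not known exactly. Their poses are not given: they have to be found in the camera images.
- pump: white bench pump, 190 mm (x) by 150 mm (y) by 62 mm tall, 2.6 kg, loose on rubber feet; origin under the centre of its base, z up, front panel to -x. Flat top at 62 mm; a dark roller ridge up to 18 mm above the top runs along its rear (x +66 to +92 mm). It lifts or slides if pulled with about 25 N while the cover is caught
- bay (a point): centre of the pump's battery bay, level with the pump's top: a 72 (x) by 78 (y) mm well under the cover. Hidden catches in it let each tab go once it is 2 to 7 mm in from rest (relative to the pump); 1.5 mm further is a solid stop, which may be pushed on. Depths differ between pumps and between the two sides, are felt not seen: the fingers' middle may need to shift up to 2.5 mm sideways (y)
- cover: blue snap-fit cover, 90 to 130 g with tabs, seated over the bay, axes as the pump's, 1 mm play. Plate 96 (x) by 76 (y) by 6 mm, notched at the tabs (30 mm along x, back to 18 mm from the middle); hump 24 mm wide, to 14 mm high. Origin: centre of the plate's underside, level with the pump's top when seated; z up. Squeezed off the pump, its tabs go in 9 mm each (46 mm apart) and carry it
- cover_foot (a point): point 16 mm below the cover's origin: the level of the feet of its two ribs (at x = +-32 mm, 69 mm long in y), which plug into the well; hooks under the tabs reach 14 mm below the plate. Raised straight up by 16 mm the cover is clear. On a flat floor it stands on the ribs, this point on the floor
- tab_left: orange ribbed pinch tab on the cover's left side (+y), 24 mm wide (x), 5 mm thick, 27 mm tall. Origin on its outer face, mid-width, 32 mm from the cover's middle, 16 mm above the plate's underside; the outer face spans 3 to 30 mm above the pump's top. It slides straight inward on a spring: 1.5 N plus 0.6 N per mm. More than 25 N of finger force on it cracks it
- tab_right: orange ribbed pinch tab on the cover's right side (-y), 24 mm wide (x), 5 mm thick, 27 mm tall. Origin on its outer face, mid-width, 32 mm from the cover's middle, 16 mm above the plate's underside; the outer face spans 3 to 30 mm above the pump's top. It slides straight inward on a spring: 1.5 N plus 0.6 N per mm. More than 25 N of finger force on it cracks it
- tray: shallow white open tray fixed to the bench, 150 mm (x) by 130 mm (y), walls 4 mm thick and 18 mm high, floor 4 mm thick; origin under the centre of its base. It stands to the left or the right of the pump
- tube_rack: dark rack with ten capped tubes, fixed, 70 mm (x) by 175 mm (y) by 94 mm tall, on the other side of the pump; origin under its base
- reagent_a: clear reagent jar, orange cap, 70 mm across, 150 mm tall, standing; origin under its base
- reagent_b: amber reagent bottle, orange cap, 76 mm across, 170 mm tall, standing; origin under its base
- wash_bottle: white bottle, blue cap, 60 mm across, 160 mm tall, standing; origin under its base
- beaker: glass beaker, 72 mm across, 80 mm tall; origin under its base
- cell_a: spare yellow and black battery cell, 33 mm across, 60 mm tall, standing upright; origin under its base
- cell_b: a second such spare cell
- screwdriver: screwdriver lying on the bench, origin near its middle, handle to its -x
Mind the look-alikes: they are no part of the job. Several things have the shape of the pump; the one meant has the colours described above. Several things have the shape of the cover; the one meant has the colours described above.

How it is judged:
By the outcome, as a careful person would: the job done as asked, in the order asked, and still so for the second after the job is handed in, with the robot touching nothing.
It also fails if it takes over 45 s, if anything falls off the work surface, if the arm or the gripper's body presses on something with over 40 N, if the wrist force passes 120 N, or if a joint passes its speed limit or range.

ROBOT

A 6-joint arm with a two-finger parallel gripper is mounted at the origin on the work surface. World frame = base frame: x ahead of the robot, y to its left, z up, the work surface at z = 0. Lengths are in m, angles in rad, forces in N, time in s.
With the tool pointing down it reaches from about 0.375 to 0.925 m from the base axis. Payload 5.7 kg.
Tool frame: the origin (TCP) lies midway between the tips of the shut fingers; the grasp point (between the pads) lies 19 mm behind it; z points along the fingers, y is the line along which they close (so a half turn about z gives the same grasp; the last joint's range is limited). The gripper opens to 88 mm and grips with 3 to 60 N. Pads are 20 mm wide; open, the fingers measure 115 mm over their backs; the gripper's body (75 mm by 178 mm) begins 61 mm behind the grasp point.
Start: joints at [-1.267, 0.359, 1.51, -0, 1.272, -0.115], TCP at [0.244, -0.548, 0.223] pointing down, gripper open.
Joint ranges: [-2.97, 2.97], [-1.01, 2.36], [0.21, 2.38], [-0.96, 4.11], [0.2, 2.71], [-2.98, 2.98]. Speed limits (rad/s): [2.39, 2.39, 3.14, 3.14, 3.14, 3.14].

INTERFACE

Orientations are given as a unit quaternion [x, y, z, w].
In Python, from bench import move_ptp, servo_line, goto_joints, move_gripper, sleep, inverse_kinematics, capture, PlanningError, close_job, spot_in, silhouettes, current_clock, current_joint_pos, current_qvel, current_joint_torque, current_position, current_orientation, current_force, current_torque, current_finger_gap, current_grip_force gives the robot as it stands. Calls block until the motion is done:
- move_ptp(position, orientation): joint-space move of the TCP to a pose.
- servo_line(position, orientation=None, rate=0.15, contact_N=None): straight line of the TCP; orientation=None keeps the orientation; rate is the mean speed in m/s. With contact_N (N) it stops when the force on the tool has changed by that much, and returns True; else False.
- goto_joints(angles): joint-space move.
- move_gripper(opening): finger opening in m; the grip force is fixed at half the most; returns when the fingers have stopped.
- sleep(seconds).
- inverse_kinematics(position, orientation): joint angles nearest the present ones, or None.
- capture(name): name is "side" or "top"; returns a dict with "image" (384x512x3 uint8, blue, green, red), "range_z" (384x512 float32, m along the optical axis (not along the pixel's ray), 0 where there is no reading), "intrinsics" (3x3 intrinsics, pixels), "k1" (the pictures are not rectified: a ray, as slopes to the right and down, at radius r is drawn at 1 + k1 r^2 times it, then the intrinsics apply), "R" (3x3) and "t" (3): a world point X has camera coordinates R X + t. Camera axes: x right, y down, z forward; pixel columns grow to the right and rows downward; lengths in m; the calibration is good to about 2 mm. A picture is of the moment at which its call begins.
A pose or a line that the arm cannot do raises PlanningError and nothing moves.
- close_job(): hands the job in; it is judged then, once.
Trained networks look in the newest picture that a camera, given by its name, has taken for a name from the list of things; names that differ only in an ending like _2 or _b are one class to them, and where a whole thing is asked for, a point or a joint stands for the part that bears it (a point fixed in the world has none). Each returns a list of dicts, best first, with "conf" (0 to 1); they miss things now and then, are a little off and sometimes report something else, mostly with a low value. They report only what shows in the picture. A call takes as long as a camera call. They do not tell look-alikes from the thing itself.
- spot_in(camera, query): "xy" ([column, row] in pixels, amid what is visible of it).
- silhouettes(camera, query): "region" (384x512 bool, what is visible of it) and "xy" ([column, row] in pixels, amid what is visible of it).
Readings, each from a call of its own:
- current_clock(): time.
- current_joint_pos(): joint angles.
- current_qvel(): joint speeds.
- current_joint_torque(): joint torques, N m.
- current_position(): TCP position.
- current_orientation(): TCP orientation.
- current_force(): force on the tool from outside, world axes, zero at the start.
- current_torque(): the same for the moment, N m.
- current_finger_gap(): finger opening in m.
- current_grip_force(): force on a finger pad.
Only numpy, scipy, OpenCV 4.12 (cv2) and the standard library are available. Lean on these libraries where they do the work, as an engineer would, in place of code of your own. Each camera call takes 0.05 s, during which the arm holds its last target. There are 200 camera calls.

## Working session

There is one attempt and no reset: what is moved stays moved. The work goes in short steps, each a Python script; the robot and the scene stay as the last script left them, time stands still between calls to the robot, and variables do not carry over. Pictures are saved under pics/ and viewed, at most 10 in all, crops included, and the job is handed in when it is done.

```bash
mkdir -p pics; ls
python3 - <<'E'
from bench import *
import cv2,numpy as np
for c in("side","top"):
    d=capture(c); cv2.imwrite(f"pics/{c}0.png",d["image"]); np.savez(f"{c}0.npz",**d)
    print(c,d["intrinsics"].tolist(),d["k1"],d["R"].round(4).tolist(),d["t"])
    for q in("pump","cover","tab_left","tray"):
        print(q,[(np.round(s["xy"]).tolist(),round(s["conf"],2)) for s in spot_in(c,q)])
print(current_clock(),current_orientation(),current_finger_gap(),current_force())
E
```

```text
pics
side [[395.0101352153219, 0.0, 256.07664659099373], [0.0, 395.0101352153219, 196.22536340674407], [0.0, 0.0, 1.0]] 0.012605752419467904 [[-0.9143, -0.4051, 0.0047], [-0.2168, 0.4795, -0.8503], [0.3422, -0.7784, -0.5263]] [0.50231814 0.16669361 1.17347619]
pump [([259.0, 205.0], 0.71), ([340.0, 170.0], 0.62)]
cover [([262.0, 190.0], 0.91), ([262.0, 291.0], 0.55), ([263.0, 205.0], 0.18)]
tab_left [([260.0, 195.0], 0.39)]
tray [([290.0, 169.0], 0.72)]
top [[404.70554958153315, 0.0, 255.723187232746], [0.0, 404.70554958153315, 193.9411271376321], [0.0, 0.0, 1.0]] -0.03365857339353314 [[0.021, -0.9998, -0.0053], [-0.9888, -0.02, -0.1476], [0.1475, 0.0083, -0.989]] [-0.00732729  0.55114338  1.29965788]
pump [([369.0, 269.0], 0.96), ([271.0, 190.0], 0.68)]
cover [([267.0, 192.0], 0.87), ([149.0, 245.0], 0.82), ([160.0, 138.0], 0.22)]
tab_left [([351.0, 197.0], 0.65), ([159.0, 246.0], 0.45)]
tray [([349.0, 195.0], 0.75), ([215.0, 137.0], 0.7)]
0.5 [ 9.78155639e-01  2.07873852e-01 -1.45562693e-06 -9.06854758e-05] 0.0877959840227379 [ 0.47935245 -0.6137554  -0.70814061]
```

View pics/top0.png

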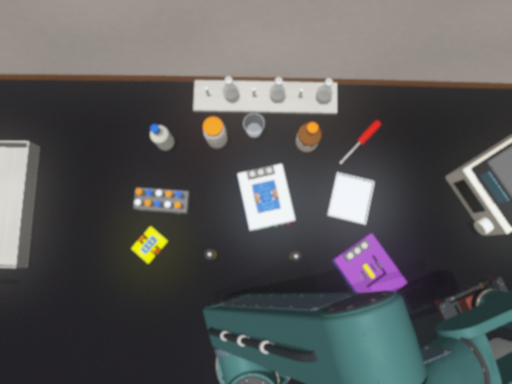

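View pics/side0.png

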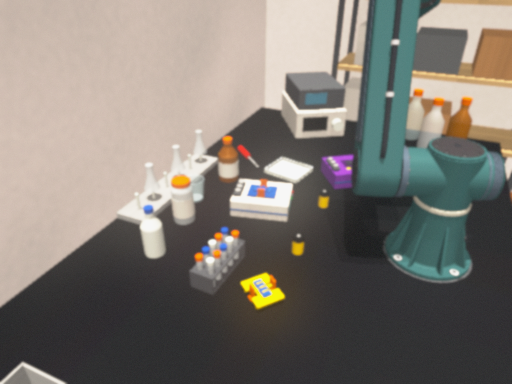

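The white pump with the blue cover is at top (267,192) and side (262,190). The look-alikes are the purple pump at top (369,269) and the yellow cover at top (149,245). The tray is at top (350,197), to the right (-y), and the rack is at top (161,200).

```bash
cat > h.py <<'E'
import numpy as np,cv2
def rays(d,uv):
    K=d["intrinsics"];uv=np.asarray(uv,float).reshape(-1,2)
    p=(uv-[K[0,2],K[1,2]])/[K[0,0],K[1,1]];s=p.copy()
    for _ in range(8): s=p/(1+float(d["k1"])*(s**2).sum(1,keepdims=True))
    return np.c_[s,np.ones(len(s))]
def at_z(d,uv,z):
    r=rays(d,uv)@d["R"];c=-d["R"].T@d["t"]
    return c+r*((z-c[2])/r[:,2])[:,None]
def at_depth(d,uv):
    uv=np.asarray(uv).reshape(-1,2);zz=d["range_z"][uv[:,1].astype(int),uv[:,0].astype(int)]
    return ((rays(d,uv)*zz[:,None])-d["t"])@d["R"], zz>0
def tri(d1,p1,d2,p2):
    A=[];b=[]
    for d,p in((d1,p1),(d2,p2)):
        r=(rays(d,p)@d["R"])[0];r/=np.linalg.norm(r);M=np.eye(3)-np.outer(r,r);A.append(M);b.append(M@(-d["R"].T@d["t"]))
    X=np.linalg.solve(A[0]+A[1],b[0]+b[1]); return X,[np.linalg.norm(A[i]@X-b[i]) for i in(0,1)]
def px(mask):
    v,u=np.nonzero(mask);return np.c_[u,v]
E
python3 - <<'E'
from h import *
T=dict(np.load("top0.npz"));S=dict(np.load("side0.npz"))
def reg(d,box,f):
    hsv=cv2.cvtColor(d["image"],cv2.COLOR_BGR2HSV).astype(int);m=f(hsv)
    k=np.zeros(m.shape,bool);k[box[1]:box[3],box[0]:box[2]]=1;return m&k
blue=lambda h:(abs(h[...,0]-110)<14)&(h[...,1]>120)
orange=lambda h:(h[...,0]<20)&(h[...,1]>120)&(h[...,2]>100)
white=lambda h:(h[...,2]>140)&(h[...,1]<60)
cs={}
for n,d,bp,bt in(("top",T,(230,155,305,240),(320,165,385,230)),("side",S,(225,170,300,222),(260,150,318,185))):
    for nm,f,b in(("blue",blue,bp),("orange",orange,bp),("white",white,bp),("tray",white,bt)):
        p=px(reg(d,b,f));P,ok=at_depth(d,p);P=P[ok]
        print(n,nm,len(p),p.mean(0).round(1),"depth xyz med",np.median(P,0).round(4),"z pct",np.percentile(P[:,2],[5,25,50,75,95]).round(3))
        cs[n,nm]=p
    k,l,st,ce=cv2.connectedComponentsWithStats(reg(d,bp,orange).astype(np.uint8))
    for i in range(1,k): print("  orange",st[i],ce[i].round(1),at_z(d,ce[i],.09).round(4))
# top rects
for nm,z in(("blue",.068),("white",.062),("tray",.018)):
    p=cs["top",nm];h=cv2.convexHull(p.astype(np.float32))[:,0]
    if nm=="white": h=cv2.convexHull(np.r_[p,cs["top","blue"]].astype(np.float32))[:,0]
    W=at_z(T,h,z);print(nm,cv2.minAreaRect((W[:,:2]*1000).astype(np.float32)))
for nm in("blue","tray"):
    print(nm,"tri",tri(T,cs["top",nm].mean(0),S,cs["side",nm].mean(0)))
a=cv2.resize(T["image"][150:245,225:390],None,fx=4.5,fy=4.5,interpolation=cv2.INTER_CUBIC)
b=cv2.resize(S["image"][145:225,220:330],None,fx=4.5,fy=4.5,interpolation=cv2.INTER_CUBIC)[:160*3]
a=cv2.resize(a,(450,260));b=cv2.resize(b,(450,328));cv2.imwrite("pics/crop1.png",np.vstack([a,b]))
E
```

```text
top blue 405 [265.7 196. ] depth xyz med [ 0.5396 -0.029   0.0694] z pct [0.064 0.067 0.069 0.075 0.079]<stdin>:13: RuntimeWarning: Mean of empty slice.
  ret = um.true_divide(
  return _methods._mean(a, axis=axis, dtype=dtype,
Traceback (most recent call last):
IndexError: index -1 is out of bounds for axis 0 with size 0
```

```bash
cat > m.py <<'E'
from h import *
T=dict(np.load("top0.npz"));S=dict(np.load("side0.npz"))
def reg(d,box,f):
    hsv=cv2.cvtColor(d["image"],cv2.COLOR_BGR2HSV).astype(int);m=f(hsv)
    k=np.zeros(m.shape,bool);k[box[1]:box[3],box[0]:box[2]]=1;return m&k
blue=lambda h:(abs(h[...,0]-110)<14)&(h[...,1]>120)
orange=lambda h:((h[...,0]<22)|(h[...,0]>165))&(h[...,1]>70)&(h[...,2]>60)
white=lambda h:(h[...,2]>140)&(h[...,1]<60)
a=cv2.resize(T["image"][150:245,225:390],None,fx=4.5,fy=4.5,interpolation=cv2.INTER_CUBIC)
b=cv2.resize(S["image"][145:225,220:330],None,fx=4.5,fy=4.5,interpolation=cv2.INTER_CUBIC)
a=cv2.resize(a,(495,285));cv2.imwrite("pics/crop1.png",np.vstack([a,b[:310]]))
cs={}
for n,d,bp,bt in(("top",T,(230,155,305,240),(320,165,385,230)),("side",S,(225,170,300,222),(260,150,318,185))):
    for nm,f,b in(("blue",blue,bp),("orange",orange,bp),("white",white,bp),("tray",white,bt)):
        p=px(reg(d,b,f)); cs[n,nm]=p
        if len(p)==0: print(n,nm,0);continue
        P,ok=at_depth(d,p);P=P[ok]
        print(n,nm,len(p),p.mean(0).round(1),"depth xyz med",np.median(P,0).round(4),"z pct",np.percentile(P[:,2],[5,25,50,75,95]).round(3))
    k,l,st,ce=cv2.connectedComponentsWithStats(reg(d,bp,orange).astype(np.uint8))
    for i in range(1,k): print("  orange",st[i],ce[i].round(1),at_z(d,ce[i],.09).round(4))
for nm,z in(("blue",.068),("white",.062),("tray",.018)):
    p=cs["top",nm];
    if nm=="white": p=np.r_[p,cs["top","blue"]]
    h=cv2.convexHull(p.astype(np.float32))[:,0]
    W=at_z(T,h,z);print(nm,cv2.minAreaRect((W[:,:2]*1000).astype(np.float32)))
for nm in("blue","tray"):
    print(nm,"tri",tri(T,cs["top",nm].mean(0),S,cs["side",nm].mean(0)))
E
python3 m.py
```

```text
top blue 405 [265.7 196. ] depth xyz med [ 0.5396 -0.029   0.0694] z pct [0.064 0.067 0.069 0.075 0.079]
top orange 31 [269.9 201.1] depth xyz med [ 0.5369 -0.0557  0.0893] z pct [-0.001  0.073  0.089  0.092  0.095]
top white 2312 [265.7 197.3] depth xyz med [ 0.5378 -0.0287  0.0618] z pct [0.003 0.059 0.062 0.064 0.075]
top tray 1866 [350.8 198. ] depth xyz med [ 0.5487 -0.3191  0.0043] z pct [-0.001  0.002  0.004  0.007  0.018]
  orange [274 191   3   6  12] [275.  193.8] [[ 0.5457 -0.0578  0.09  ]]
  orange [256 195   3   6  13] [256.8 197.6] [[5.321e-01 1.000e-04 9.000e-02]]
  orange [287 223   3   2   6] [288.  223.5] [[ 0.4516 -0.1002  0.09  ]]
side blue 139 [262.7 191.1] depth xyz med [ 0.5196 -0.0202  0.0672] z pct [0.064 0.066 0.067 0.069 0.075]
side orange 193 [252.8 184.8] depth xyz med [ 0.5512 -0.0575  0.0605] z pct [-0.002  0.009  0.061  0.078  0.089]
side white 2354 [263.2 196. ] depth xyz med [0.5332 0.0137 0.0476] z pct [-0.001  0.015  0.048  0.06   0.067]
side tray 923 [287.  170.7] depth xyz med [ 0.5445 -0.3114  0.0032] z pct [-0.003  0.001  0.003  0.01   0.059]
 
[... 164 characters left out ...]
 8  10  65] [260.6 192.6] [[0.5233 0.0236 0.09  ]]
  orange [292 190   3   3   7] [292.7 191. ] [[ 0.4312 -0.0288  0.09  ]]
blue ((541.2210693359375, -28.68117904663086), (85.53424072265625, 65.6263656616211), 13.75479793548584)
white ((540.8346557617188, -28.563674926757812), (198.0500030517578, 157.35792541503906), 13.682862281799316)
tray ((548.3958740234375, -316.13427734375), (136.53395080566406, 157.38143920898438), 77.31599426269531)
blue tri (array([ 0.53987325, -0.02939558,  0.06261563]), [np.float64(0.001857037629587784), np.float64(0.0018570376295876702)])
tray tri (array([ 0.55174104, -0.3202614 , -0.00277581]), [np.float64(0.001554192072660302), np.float64(0.00155419207266031)])
```

View pics/crop1.png

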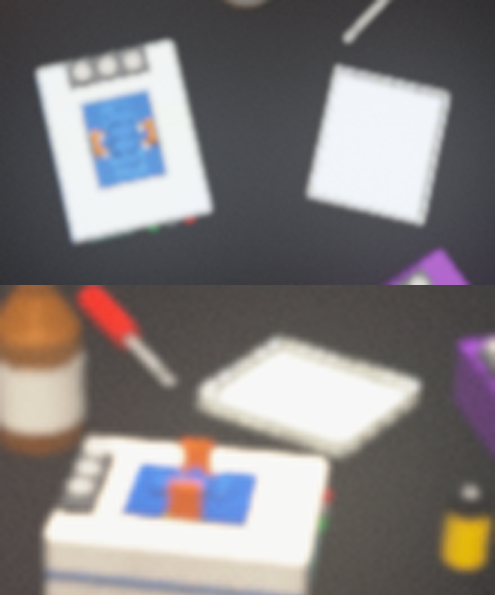

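Everything agrees. The cover centre is at about (0.540, -0.029), yaw 13.6°, top z 0.062. The tray centre is at about (0.549, -0.317), yaw about -13°, and its floor is at about 0.004. Next I move above the cover and descend.

```bash
cat >> h.py <<'E'
from scipy.spatial.transform import Rotation
def quat(yaw,flip=False):
    y=np.array([-np.sin(yaw),np.cos(yaw),0])*(-1 if flip else 1);z=np.array([0,0,-1.]);x=np.cross(y,z)
    return Rotation.from_matrix(np.c_[x,y,z]).as_quat()
YAW=np.radians(13.6);UY=np.array([-np.sin(YAW),np.cos(YAW),0])
E
python3 - <<'E'
from bench import *
from h import *
c=np.array([.540,-.029])
for f in(0,1): print(f,inverse_kinematics([*c,.16],quat(YAW,f)))
q=min([quat(YAW,f) for f in(0,1)],key=lambda q:abs(np.array(inverse_kinematics([*c,.16],q))[5]))
np.save("q.npy",q)
move_ptp([*c,.16],q);print(current_clock(),current_position(),current_force())
print(servo_line([*c,.080],rate=.1,contact_N=5))
print(servo_line([*c,.067],rate=.04,contact_N=3),current_clock(),current_position(),current_force(),current_finger_gap())
d=capture("side");cv2.imwrite("pics/s1.png",cv2.resize(d["image"][110:230,200:340],None,fx=4.5,fy=4.5,interpolation=cv2.INTER_CUBIC))
E
```

```text
0 [-1.81408408e-01  3.41533444e-01  1.71291056e+00 -4.44089210e-16
  1.08714865e+00 -1.98956951e+00]
1 [-1.81408408e-01  3.41533444e-01  1.71291056e+00 -4.44089210e-16
  1.08714865e+00  1.15202314e+00]
2.65 [ 0.54020997 -0.0298047   0.16013348] [-0.16853826 -0.0618753   0.70568614]
False
False 4.075 [ 0.5397615  -0.02896643  0.06673043] [-0.20712411  0.87349019 -0.35999434] 0.08775827119784115
```

View pics/s1.png

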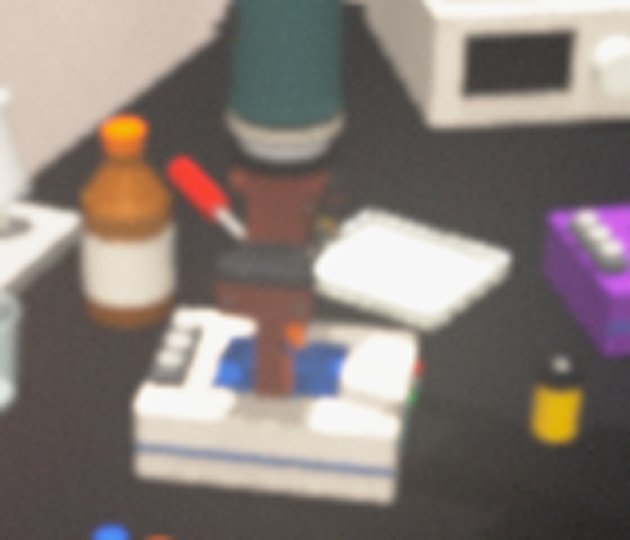

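The left finger stands in front of the left tab at about (275,330), and the cover is framed between the fingers. Now I close in steps and feel for contact.

```bash
cat >> h.py <<'E'
def feel(n=4):
    from bench import current_force,current_grip_force,current_finger_gap,sleep
    F=[];G=[]
    for _ in range(n): F.append(current_force());G.append(current_grip_force());sleep(.01)
    F=np.mean(F,0);return F@UY,F[2],np.mean(G),current_finger_gap()*1000
E
python3 - <<'E'
from bench import *
from h import *
f0=feel();print(np.round(f0,2))
for g in(.070,.067,.066,.065,.064,.063,.062,.061,.060):
    move_gripper(g);f=feel();print(g,np.round(f,2),round(current_clock(),2))
    if f[2]>8 or abs(f[0]-f0[0])>6: break
E
```

```text
[ 0.36 -0.32  0.   87.87]
0.07 [ 0.    0.22  0.   70.35] 4.69
0.067 [ 0.3  -0.37  0.   66.94] 5.02
0.066 [4.800e-01 1.000e-02 2.200e-01 6.563e+01] 5.28
0.065 [ 1.1   0.35  0.38 64.89] 5.53
0.064 [ 0.96  0.18  0.63 64.19] 5.79
0.063 [ 3.000e-02 -4.900e-01  1.780e+00  6.296e+01] 6.05
0.062 [-0.13 -0.1   2.08 62.48] 6.31
0.061 [ 0.41  0.14  2.38 61.18] 6.57
0.06 [-1.000e-01  2.000e-02  2.670e+00  5.993e+01] 6.83
```

Run:
```python
from bench import *
from h import *
g=.060
while g>.045:
    g-=.0005;move_gripper(g);f=feel(3);print(round(g*1000,1),np.round(f,2),round(current_clock(),2))
    exp=1.5+.6*(32-f[3]/2)
    if f[2]>exp+2.0 or abs(f[0])>3.5: break
```

```text
59.5 [ 0.29 -0.23  2.82 59.34] 7.07
59.0 [-3.000e-02 -7.000e-02  2.970e+00  5.898e+01] 7.31
58.5 [ 0.63 -0.25  3.12 58.52] 7.55
58.0 [3.000e-02 4.000e-01 3.270e+00 5.783e+01] 7.79
57.5 [-9.000e-02  1.000e-02  3.420e+00  5.759e+01] 8.03
57.0 [ 0.08  0.23  3.57 57.11] 8.28
56.5 [ 0.26  0.63  3.72 56.83] 8.52
56.0 [ 0.15 -0.31  3.87 56.23] 8.76
55.5 [ 0.24 -0.49  4.01 55.86] 9.0
55.0 [-0.13 -0.46  4.18 55.49] 9.24
54.5 [ 1.44  0.09  5.1  55.11] 9.48
54.0 [ 3.19 -0.06  6.34 54.27] 9.72
53.5 [ 5.29  0.54  7.54 54.03] 9.97
```

Left stop felt at about 4.7 mm, with the net force towards +y. I shift the middle to +y while closing until the right stop is felt too.

Run:
```python
from bench import *
from h import *
g=.0535;s=0.;c=np.array([.540,-.029,.067])
for i in range(40):
    f=feel(3);print(round(g*1000,2),round(s*1000,2),np.round(f,2),round(current_clock(),2))
    exp=1.5+.6*(32-f[3]/2)
    if f[2]>13 or (f[2]>exp+3.5 and abs(f[0])<2): print("stop");break
    if abs(f[0])>2:
        s+=.0004*np.sign(f[0])
        if abs(s)>.0035: print("shift limit");break
        servo_line(c+UY*s,rate=.01)
    else: g-=.0005;move_gripper(g)
```

```text
53.5 0.0 [ 5.37  0.17  7.54 53.06] 9.99
53.5 0.4 [ 4.89  0.54  7.1  53.69] 10.27
53.5 0.8 [ 2.5  -0.12  6.11 53.38] 10.54
53.5 1.2 [-0.51 -0.82  4.77 53.61] 10.82
53.0 1.2 [ 0.11 -0.67  4.83 53.15] 11.06
52.5 1.2 [ 1.03 -1.23  5.24 52.45] 11.3
52.0 1.2 [ 2.17 -0.5   6.17 52.32] 11.54
52.0 1.6 [ 0.39 -0.9   5.22 52.18] 11.82
51.5 1.6 [ 1.21 -0.68  5.96 51.79] 12.06
51.0 1.6 [3.100e+00 2.000e-02 7.010e+00 5.108e+01] 12.3
51.0 2.0 [ 1.36 -0.45  6.06 51.4 ] 12.57
50.5 2.0 [ 2.48 -0.24  8.35 50.76] 12.82
50.5 2.4 [ 0.11 -0.6   8.35 50.46] 13.09
50.0 2.4 [-0.96 -0.74 17.97 50.56] 13.33
stop
```

Both stops are reached and balanced. I ease off a hair and lift carefully.

Run:
```python
from bench import *
from h import *
c=np.array([.540,-.029,.067])+UY*.0024
move_gripper(.0504);print(np.round(feel(),2))
for dz in(.002,.005,.010,.018,.026):
    t=servo_line(c+[0,0,dz],rate=.02,contact_N=7);print(dz,t,np.round(feel(),2),current_position().round(4) if hasattr(current_position(),'round') else current_position(),round(current_clock(),2))
    if t: break
d=capture("side");cv2.imwrite("pics/s2.png",cv2.resize(d["image"][110:230,200:340],None,fx=4.5,fy=4.5,interpolation=cv2.INTER_CUBIC))
```

```text
[-1.33 -1.26 10.28 50.19]
0.002 False [-2.78 -2.89 10.02 50.7 ] [ 0.5393 -0.0269  0.069 ] 13.87
0.005 False [-3.54 -1.64  9.56 50.47] [ 0.5394 -0.0269  0.0722] 14.2
0.01 False [-2.97  0.11  7.07 50.59] [ 0.5399 -0.0266  0.0775] 14.63
0.018 False [-0.19 -1.98  5.53 50.67] [ 0.5393 -0.0265  0.085 ] 15.22
0.026 False [-2.000e-02 -7.100e-01  5.530e+00  5.035e+01] [ 0.5394 -0.0267  0.093 ] 15.8
```

View pics/s2.png

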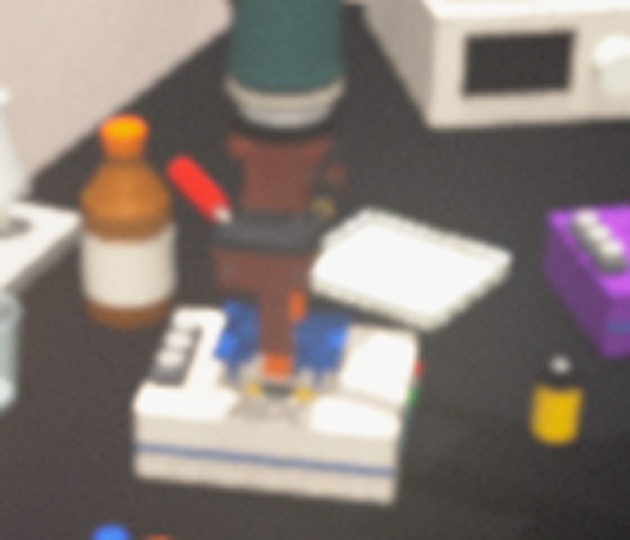

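The cover is off and level, blue at about (280,335), and the pump stands where it was. Next I carry it to the tray.

Run:
```python
from bench import *
from h import *
for g in(.049,.0478): move_gripper(g)
print(np.round(feel(),2))
p=np.array(current_position());q0=np.array(current_orientation())
servo_line([.5394,-.0267,.145],rate=.08)
R=Rotation.from_euler("z",-26.3,degrees=True)*Rotation.from_quat(q0);q=R.as_quat();np.save("qt.npy",q)
t=np.array([.549,-.317])
servo_line([*t,.145],q,rate=.1);print(np.round(feel(),2),current_position(),round(current_clock(),2))
d=capture("side");cv2.imwrite("pics/s3.png",cv2.resize(d["image"][90:210,200:360],None,fx=4.5,fy=4.5,interpolation=cv2.INTER_CUBIC))
d=capture("top");cv2.imwrite("pics/t3.png",cv2.resize(d["image"][130:260,220:400],None,fx=4,fy=4,interpolation=cv2.INTER_CUBIC))
```

```text
[ 0.42 -0.91  6.3  48.02]
[ 0.06 -1.33  6.31 48.05] [ 0.54902567 -0.3167543   0.14501791] 20.25
```

View pics/s3.png

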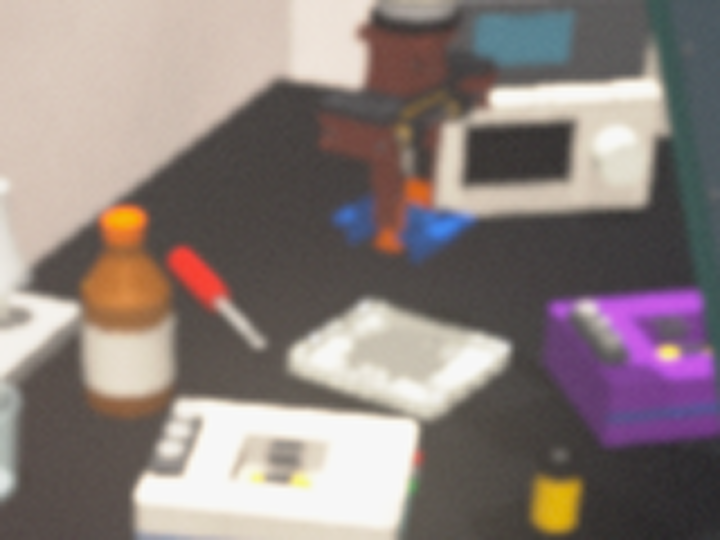

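The cover hangs level over the tray, blue at about (405,225), and its shadow is centred in the tray at (400,350). The pump has not moved and its bay is open. I lower it gently.

Run:
```python
from bench import *
from h import *
t=np.array([.549,-.317])
print(servo_line([*t,.045],rate=.08))
hit=servo_line([*t,.021],rate=.012,contact_N=2.5)
p=np.array(current_position());print(hit,p,np.round(feel(),2),round(current_clock(),2))
if hit or p[2]<.026:
    for g in(.052,.056,.060,.063,.066,.070,.078): move_gripper(g)
    print(np.round(feel(),2),round(current_clock(),2))
    servo_line([*p[:2],.075],rate=.05);servo_line([*p[:2],.2],rate=.15)
    move_ptp([.40,-.45,.25],np.load("qt.npy"))
    print(round(current_clock(),2),current_force())
    for c in("side","top"):
        d=capture(c);np.savez(c+"4.npz",**d)
    T=dict(np.load("top4.npz"));S=dict(np.load("side4.npz"))
    a=cv2.resize(T["image"][150:245,225:390],(640,368),interpolation=cv2.INTER_CUBIC)[:,:400+240]
    b=cv2.resize(S["image"][145:225,220:330],(310,225),interpolation=cv2.INTER_CUBIC)
    o=np.zeros((598,640,3),np.uint8);o[:368]=a;o[370:595,:310]=b;cv2.imwrite("pics/f.png",o)
```

```text
False
True [ 0.54898646 -0.31701104  0.02483814] [ 0.16  5.55  6.31 47.9 ] 23.27
[ 0.28  0.17  0.   77.95] 25.49
28.48 [0.59969373 0.23322614 0.75507797]
```

View pics/f.png

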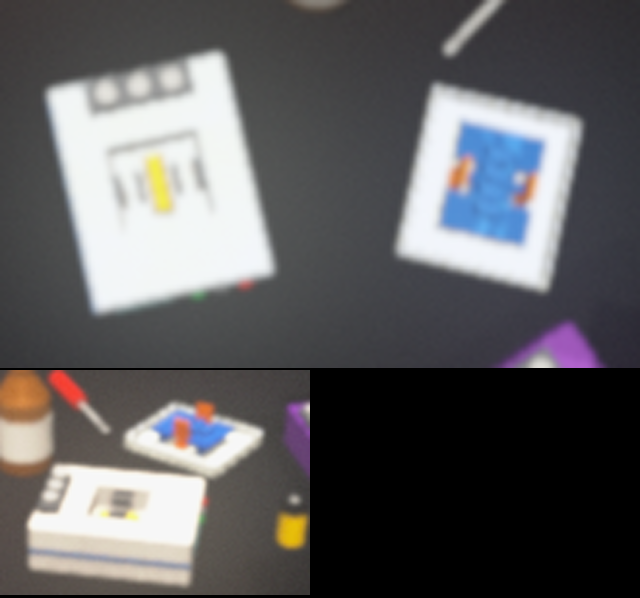

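The cover lies flat and upright in the middle of the tray, blue at about (490,185). It touched down at TCP z 0.0248, as expected. The pump is in place at (160,180) with its bay open, so I hand in.

```bash
python3 -c "
from bench import *
print(close_job(),current_clock())"
```

```text
the job is handed in; nothing more can be done
the job is handed in; nothing more can be done
```

The blue cover is off the white pump and lies flat, right way up, in the tray; the highest grip force I read was 18 N, the pump shows no sign of having moved, and I handed the job in at about 28.6 s.

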